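# Start the hand bolt of the doll-head stand

## Robot

A 6-joint arm with a two-finger parallel gripper is mounted at the origin on the work surface. World frame = base frame: x ahead of the robot, y to its left, z up, the work surface at z = 0. Lengths are in m, angles in rad, forces in N, time in s.
With the tool pointing down it reaches from about 0.35 to 0.775 m from the base axis. Payload 7.3 kg.
Tool frame: the origin (TCP) lies between the finger pads; the fingertips stand 25 mm ahead of it and the grasp point (between the pads) lies 6 mm ahead of it; y points along the fingers, z is the direction in which the jaws open and shut, and the axes are right-handed (so a half turn about y gives the same grasp; the last joint's range is limited). The gripper opens to 92 mm and grips with 3 to 60 N. Pads are 19 mm wide; open, the fingers measure 130 mm over their backs; the gripper's body (75 mm by 190 mm) begins 47 mm behind the grasp point.
Start: joints at [-1.374, 0.342, 1.524, -0, 1.275, -0.146], TCP at [0.176, -0.494, 0.252] pointing down, gripper open.
Joint ranges: [-2.53, 2.53], [-0.77, 2.02], [0.04, 2.7], [-1, 4.14], [0.28, 2.66], [-3.11, 3.11]. Speed limits (rad/s): [2.57, 2.57, 3.14, 3.14, 3.14, 3.14].

## Interface

Orientations are given as [roll, pitch, yaw] about the fixed x, y, z axes, in that order (R = Rz(yaw) Ry(pitch) Rx(roll)).
In Python, from cell import sensors, read_camera, hand_in gives the robot as it stands. The module is installed in compiled form; this text tells all that it offers.
- The arm moves only by the tool send_rows, never from a script. Its argument "motion" is a list that holds one entry, the list of rows, each a list of 4 numbers: the shift along the tool's x, y, z in m, then the turn about the tool's y in degrees. In form: [[[tx, ty, tz, twist], ...]]. A call has 1 to 8 rows; each row is the pose to reach, as a shift and turn from the pose measured when the call began, along the tool's axes at that moment; what a row does not reach only later rows make up. A row lasts 1/10 s, in which the tool goes at most 50 mm and 8.59 degrees, less where a joint would pass 70% of its speed; a pose out of reach is approached as far as the arm can. A call with a gripper value outside its range is refused whole. "gripper" is the opening, from 0 (shut) to 1 (fully open), set as the call begins (left out, the last holds). The fingers move at their own pace and stop on an object; "grip_force" is the grip in N (left out, the last holds). Time passes only in rows, so rows that repeat a pose let the fingers close. It gives the time, the measured TCP pose, the force and the opening at its end, in the units of the state.
- sensors.observe(): the state, without advancing time (a new reading comes with each control period).
- read_camera(name): name is "side" or "top"; returns a dict with "frame" (420x560x3 uint8, red, green, blue), "fx", "fy", "cx", "cy" (pixels), "extrinsics" (4x4, takes a point from world to camera coordinates). Camera axes: x right, y up, looking along -z (the intrinsics and any distortion apply to the point x, -y, -z); pixel columns grow to the right and rows downward; lengths in m; the calibration is good to about 2 mm. A picture is of the moment at which its call begins. There is no depth.
- hand_in(): hands the job in, once; it reports no verdict.
The state is a dict: "time": time; "qpos": joint angles; "qvel": joint speeds; "joint_efforts": joint torques, N m; "tool_pos": TCP position; "tool_rot": TCP orientation; "contact_force": force on the tool from outside, world axes, zero at the start; "torque": the same for the moment, N m; "opening": finger opening in m.
Only numpy, scipy, OpenCV 4.12 (cv2) and the standard library are available. Lean on these libraries where they do the work, as an engineer would, in place of code of your own. Each camera call takes 0.05 s, during which the arm holds its last target.

## Task

Start the red-knobbed hand bolt of the wooden doll-head stand without cross-threading it: first turn it backward (anticlockwise seen from above) until it drops into its thread, then turn it forward (clockwise) one full turn from there. Finish while holding the knob: keep it firmly gripped and still at that point, do not let go. Leave the tumbler, the felting tool and the bead jar alone.

Things in the scene. Friction and masses are not known exactly. Their poses are not given: they have to be found in the camera images.
- stand: Fixed doll-head stand, heavy, does not move. Origin on the table, under the vertical bolt axis. Wooden board 130 x 310 x 18 mm (x, y, z), reaching from y = -65 to y = +245 mm. Round steel boss 44 mm across on the axis, up to z = 44 mm, and on it a steel arm plate 45 mm wide, top at z = 49 mm (y -27 to +203 mm), which carries at y = +180 mm a dowel and a wooden head form (80 mm across, z 68 to 173 mm). z is up.
- knob: Red fluted plastic knob on top of the steel bolt, round, upright, 34 mm across and 34 mm high, with a white pointer stripe on top from the axis along its own +x. Origin at the centre of its underside, which starts 75 mm above the table (26 mm clear above the arm plate, bare bolt below). Grip it across its diameter, from above; any yaw will do.
- knob_mid (a point): Centre of the knob, on the bolt axis, 17 mm above the knob's underside and 17 mm below its top; starts 92 mm above the table.
- bolt_turn (a joint): Angle of the bolt in rad; grows when turned forward (clockwise seen from above, tightening). It starts between 0.5 and 1.25, the bolt end lying on the flat top of the thread. The thread's beginning is at 0: turned back (anticlockwise) to between about 0.05 and -0.35 the bolt can drop; a stop at -0.35 ends the backward turn, one at 8.2 the forward turn. One full turn forward from the drop is about 6.28. It turns stiffly (0.03 N m) and stays where it is left.
- bolt_sink (a joint): How far the bolt and knob have sunk, in m: 0 at the start; 0.005 after the drop, by its own weight (1.4 N) as soon as the fingers let it slide, or pushed down gently while gripped (a firm grip holds it up; before the drop angle a gentle push of 5 N does not move it down). From there the thread draws it down another 5 mm per forward turn, to 0.010 after one turn, so the hand must follow. Once started it cannot be pulled up; before, it cannot rise above 0.
- tumbler: Bystander: lidded drinking tumbler, white and blue with a short blue straw, 88 mm across, 133 mm high, 173 mm with the straw; origin under its centre.
- felt_tool: Bystander: needle-felting tool with a wooden handle lying on the table, 132 mm long, 18 mm thick; origin near its middle, on the table, needle towards its +x.
- bead_jar: Bystander: amber jar with white cap, 52 mm across, 70 mm high; origin under its centre.

How it is judged:
By the outcome, as a careful person would: the job done as asked, in the order asked, and still so for the second after the job is handed in, while the arm keeps its last pose, push and grip.
It also fails if it takes over 72 s, if anything falls off the work surface, if the arm or the gripper's body presses on something with over 40 N, if the wrist force passes 120 N, or if a joint passes its speed limit or range.

## Working session

There is one attempt and no reset: what is moved stays moved. The work goes in short steps, Python scripts to look and compute and a tool call to move; the robot and the scene stay as the last step left them, time stands still between calls to the robot, and variables do not carry over. Pictures are saved under pics/ and viewed, and the job is handed in when it is done.

Besides the shell and the picture viewer there is one more tool, called after "Emit:" as a command line: name --argument value ..., lists and objects as JSON in quotes. send_rows: Moves the arm, as the interface text tells. Its arguments: {"type":"object","properties":{"motion":{"type":"array"},"gripper":{"type":"number"},"grip_force":{"type":"number"}},"required":["motion"]}

```bash
mkdir -p pics; python3 - <<'E'
from cell import sensors, read_camera
import cv2
print(sensors.observe())
for n in ("side","top"):
    c=read_camera(n); cv2.imwrite(f"pics/{n}0.png",c["frame"][:,:,::-1]); print(n,c["fx"],c["fy"],c["cx"],c["cy"],c["extrinsics"].round(4).tolist(),[k for k in c])
E
```

```text
{'time': 0.0, 'qpos': array([-1.37397237e+00,  3.42744165e-01,  1.52499022e+00, -2.13263693e-05,
        1.27538855e+00, -1.45958421e-01]), 'qvel': array([ 0.0002277 , -0.00020371,  0.0002816 ,  0.001502  ,  0.00057347,
        0.0011803 ]), 'joint_efforts': array([-4.74817516e-04, -4.31244600e+01, -2.44220763e+01,  7.14959647e-02,
        5.58614067e-02, -1.14956806e-04]), 'tool_pos': array([ 0.17642288, -0.49409268,  0.25104315]), 'tool_rot': array([-1.57231331e+00,  2.02389548e-04, -2.79880420e+00]), 'contact_force': array([-0.61717655, -0.10937664,  0.13609101]), 'torque': array([ 0.02029458,  0.06371699, -0.04291275]), 'opening': 0.09206783422628907}
side 401.3825650571572 401.3825650571572 276.4490963379819 204.0515247590211 [[0.924, -0.3822, 0.0086, -0.5857], [0.2003, 0.5031, 0.8407, -0.129], [-0.3256, -0.7751, 0.5414, -0.7081], [0.0, 0.0, 0.0, 1.0]] ['frame', 'fx', 'fy', 'cx', 'cy', 'extrinsics']
top 396.2951970389093 396.2951970389093 276.3987363048133 208.84057485620065 [[-0.0654, -0.9979, 0.0014, -0.065], [0.978, -0.0638, 0.1988, -0.5665], [-0.1983, 0.0144, 0.98, -0.7496], [0.0, 0.0, 0.0, 1.0]] ['frame', 'fx', 'fy', 'cx', 'cy', 'extrinsics']
```

View pics/side0.png

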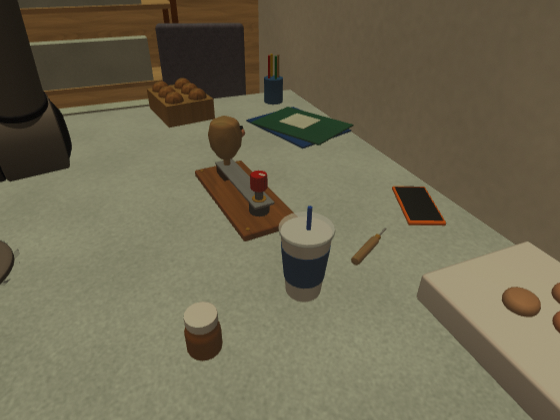

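View pics/top0.png

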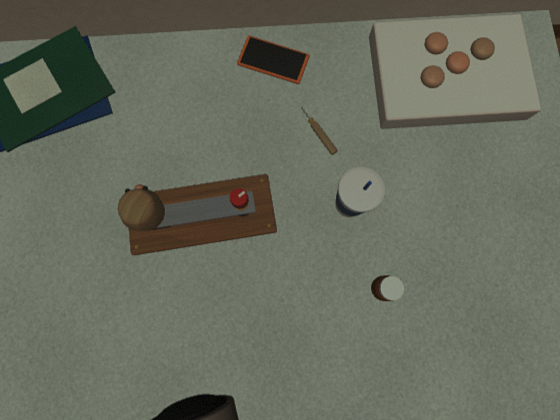

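The side view shows the red knob near (259,181) and the top view shows it near (239,198). The tumbler is at top (361,190). Next I'll enlarge the crops around the knob.

```bash
python3 - <<'E'
import cv2,numpy as np
a=cv2.imread("pics/side0.png")[160:225,225:300]; b=cv2.imread("pics/top0.png")[170:220,205:285]
A=cv2.resize(a,(390,338),interpolation=cv2.INTER_CUBIC)
cv2.imwrite("pics/crs.png",cv2.convertScaleAbs(cv2.resize(a,None,fx=8,fy=8,interpolation=cv2.INTER_CUBIC),alpha=1.5))
cv2.imwrite("pics/crt.png",cv2.convertScaleAbs(cv2.resize(b,None,fx=8,fy=8,interpolation=cv2.INTER_CUBIC),alpha=1.5))
for n in("side","top"):
    im=cv2.imread(f"pics/{n}0.png").astype(int); B,G,R=im[...,0],im[...,1],im[...,2]
    m=(R>80)&(G<R*0.35)&(B<R*0.45)
    r,c=np.nonzero(m); k=(abs(c-250)<30)&(abs(r-190)<30); r,c=r[k],c[k]; print(n,c.min(),c.max(),r.min(),r.max(),c.mean(),r.mean(),len(r))
E
```

```text
side 250 266 171 179 256.90697674418607 174.5 86
top 230 246 189 205 237.54545454545453 197.29946524064172 187
```

View pics/crs.png

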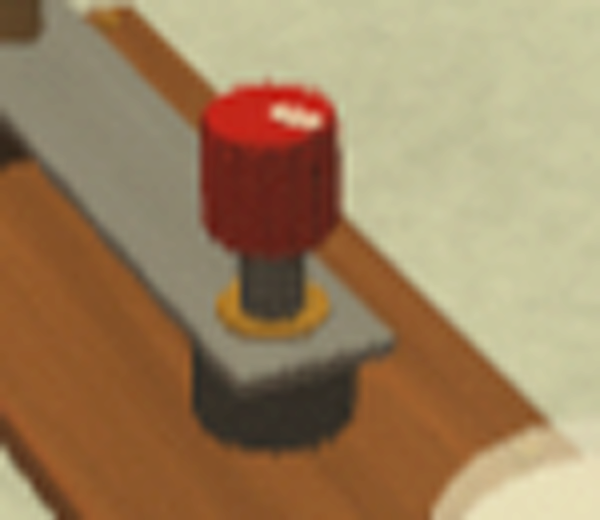

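View pics/crt.png

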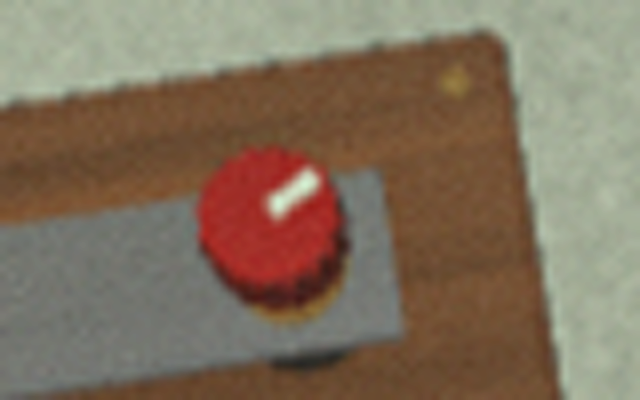

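```bash
cat > h.py <<'E'
import numpy as np,cv2
from cell import sensors, read_camera
C={}
for n in ("side","top"):
    C[n]=None
def cams():
    return {n:read_camera(n) for n in C}
def ray(c,u,v):
    E=c["extrinsics"]; d=np.array([(u-c["cx"])/c["fx"],-(v-c["cy"])/c["fy"],-1.])
    R,t=E[:3,:3],E[:3,3]; return -R.T@t, R.T@d
def atz(c,u,v,z):
    o,d=ray(c,u,v); return o+d*(z-o[2])/d[2]
def proj(c,p):
    q=c["extrinsics"][:3,:3]@p+c["extrinsics"][:3,3]
    return c["cx"]+c["fx"]*q[0]/-q[2], c["cy"]-c["fy"]*q[1]/-q[2]
def tri(l):
    A=0;b=0
    for c,u,v in l:
        o,d=ray(c,u,v); d/=np.linalg.norm(d); P=np.eye(3)-np.outer(d,d); A=A+P;b=b+P@o
    return np.linalg.solve(A,b)
E
python3 - <<'E'
from h import *
c=cams()
print("side top-z",atz(c["side"],258.2,174.2,.109)); print("top",atz(c["top"],238.2,196.3,.109)); print(tri([(c["side"],258.2,174.2),(c["top"],238.2,196.3)]))
f=lambda x,y:(205+(x+.5)/8-.5,170+(y+.5)/8-.5)
p=atz(c["top"],*f(269,214),.109)
for q in((275,210),(316,177)):
    w=atz(c["top"],*f(*q),.109); print("stripe",w,w-p,np.arctan2(*(w-p)[1::-1]))
# plate corners z=.049
a=atz(c["top"],*f(378,170),.049);b=atz(c["top"],*f(404,336),.049);print("plate end",a,b,np.linalg.norm(a-b),(a+b)/2)
e=atz(c["top"],*f(0,226),.049); d=e-a; d/=np.linalg.norm(d);print("stand +y dir",d,"axis est",(a+b)/2+d*.027)
# board corners z=.018
for u,v in((268,176),(275,232),(133,253),(128,195)): print("board",atz(c["top"],u,v,.018))
# head, tumbler
print("head",atz(c["top"],142,209,.12)); print("tumbler",atz(c["top"],361,190,.133))
E
```

```text
side top-z [ 0.5779817  -0.03624195  0.109     ]
top [ 0.57966723 -0.02973224  0.109     ]
[ 0.58053513 -0.02939111  0.10505123]
stripe [ 0.5805326  -0.03118457  0.109     ] [ 0.00088835 -0.00147732  0.        ] -1.0294045458475465
stripe [ 0.58801158 -0.04136895  0.109     ] [ 0.00836733 -0.0116617   0.        ] -0.9484180332986208
plate end [ 0.6040198  -0.05353083  0.049     ] [ 0.55978426 -0.05785982  0.049     ] 0.044446866744058754 [ 0.58190203 -0.05569532  0.049     ]
stand +y dir [-0.08653104  0.99624916  0.        ] axis est [ 0.57956569 -0.0287966   0.049     ]
board [ 0.64269839 -0.08894075  0.018     ]
board [ 0.51932441 -0.09618126  0.018     ]
board [0.49452986 0.20240838 0.018     ]
board [0.61993901 0.21392039 0.018     ]
head [0.56432517 0.15013963 0.12      ]
tumbler [ 0.57103996 -0.25986501  0.133     ]
```

Emit:
send_rows --motion '[[[-0.2, 0, -0.11, -35], [-0.27, 0, -0.15, -70], [-0.4, 0, -0.22, -70], [-0.536, 0, -0.301, -70], [-0.536, 0, -0.301, -70], [-0.536, 0, -0.301, -70], [-0.536, 0, -0.301, -70], [-0.536, 0, -0.301, -70]]]' --gripper 1

```text
time: 1.0
tool_pos: [0.4404, -0.1912, 0.2517]
tool_rot: [-1.571, 0.001, -1.593]
contact_force: [-0.5, -0.8, -0.2]
opening: 0.0915
```

```bash
cat >> h.py <<'E'
from scipy.spatial.transform import Rotation as Ro
def st(T=None,yaw=None):
    s=sensors.observe(); R=Ro.from_euler("xyz",s["tool_rot"]).as_matrix()
    print("t",round(s["time"],2),"pos",s["tool_pos"].round(4),"rot",s["tool_rot"].round(3),"q",s["qpos"].round(3),"F",s["contact_force"].round(1),"M",s["torque"].round(2),"open",round(s["opening"],4))
    if T is not None: print("tool shift",(R.T@(np.array(T)-s["tool_pos"])).round(4))
    if yaw is not None: print("twist",np.degrees(s["tool_rot"][2]-yaw).round(1))
    return s
E
python3 -c "
from h import *
st([.58,-.03,.2],-.32)"
```

```text
t 1.0 pos [ 0.4404 -0.1912  0.2517] rot [-1.571e+00  1.000e-03 -1.593e+00] q [-5.700e-01  2.600e-01  1.642e+00  1.000e-03  1.240e+00 -5.480e-01] F [-0.5 -0.8 -0.2] M [-0.09 -0.17 -0.01] open 0.0915
tool shift [-0.1642  0.0518  0.136 ]
twist -72.9
```

Emit:
send_rows --motion '[[[-0.164, 0.0, 0.136, -73], [-0.164, 0.0, 0.136, -73], [-0.164, 0.0, 0.136, -73], [-0.164, 0.0, 0.136, -73], [-0.164, 0.0, 0.136, -73], [-0.164, 0.01, 0.136, -73], [-0.164, 0.03, 0.136, -73], [-0.164, 0.05, 0.136, -73]]]'

```text
time: 1.8
tool_pos: [0.5801, -0.0298, 0.2011]
tool_rot: [-1.57, -0.0, -0.392]
contact_force: [-1.5, -0.8, -0.3]
opening: 0.0916
```

```bash
python3 -c "
from h import *
st([.58,-.03,.15],-.32)
c=cams()
for n in c: cv2.imwrite(f'pics/{n}1.png',c[n]['frame'][:,:,::-1])"
```

```text
t 1.8 pos [ 0.5801 -0.0298  0.2011] rot [-1.57  -0.    -0.392] q [-1.840e-01  4.860e-01  1.442e+00  1.000e-03  1.213e+00 -1.363e+00] F [-1.5 -0.8 -0.3] M [ 0.11 -0.16  0.03] open 0.0916
tool shift [-0.      0.0511 -0.0002]
twist -4.1
```

View pics/side1.png

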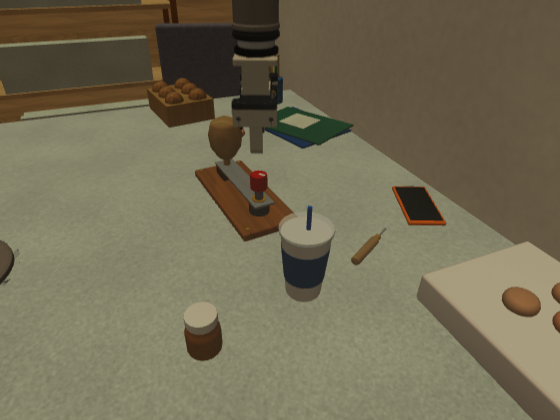

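View pics/top1.png

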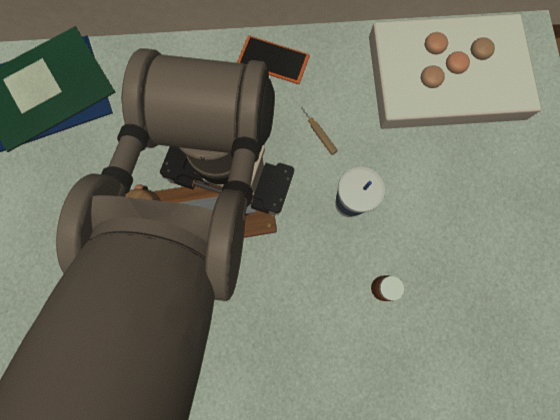

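```bash
python3 - <<'E'
from h import *
c=cams(); s=st()
R=Ro.from_euler("xyz",s["tool_rot"]).as_matrix()
for z in(.046,-.046,.056,-.056): print(z,[np.round(proj(c[n],s["tool_pos"]+R@[0,.025,z]),1) for n in c])
print("knob top pred",[np.round(proj(c[n],np.array([.58,-.03,.109])),1) for n in c])
im=c["side"]["frame"][:,:,::-1][95:200,210:310]
cv2.imwrite("pics/s1c.png",cv2.convertScaleAbs(cv2.resize(im,None,fx=6,fy=6,interpolation=cv2.INTER_CUBIC)[:600],alpha=1.5))
E
```

```text
t 2.0 pos [ 0.58   -0.0302  0.2019] rot [-1.57e+00  1.00e-03 -4.03e-01] q [-1.840e-01  4.850e-01  1.441e+00  1.000e-03  1.216e+00 -1.352e+00] F [0.2 0.2 0.3] M [ 0.02 -0.13 -0.02] open 0.0916
0.046 [array([258.6, 132.4]), array([210.3, 178.7])]
-0.046 [array([256.2, 152. ]), array([259.6, 195.7])]
0.056 [array([258.9, 130.5]), array([204.9, 176.9])]
-0.056 [array([256. , 154.4]), array([265.1, 197.6])]
knob top pred [array([258.1, 172.7]), array([238.3, 196.1])]
```

View pics/s1c.png

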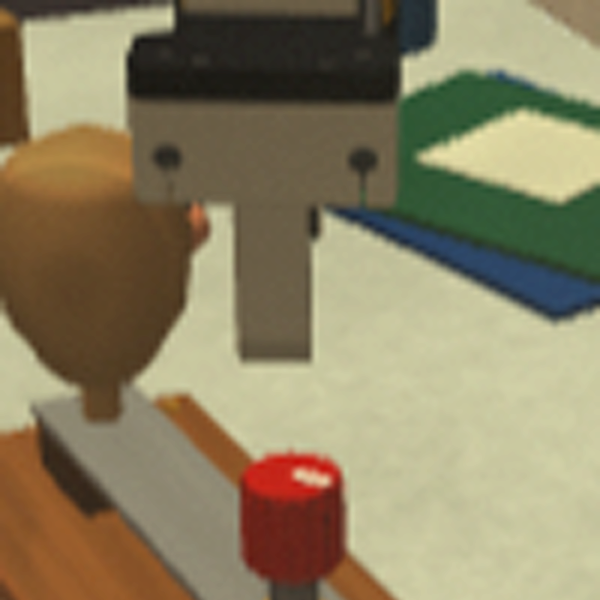

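Emit:
send_rows --motion '[[[0, 0.025, 0, 0], [0, 0.055, 0, 0], [0, 0.08, 0, 0], [0, 0.095, 0, 0], [0, 0.104, 0, 0], [0, 0.104, 0, 0]]]'

```text
time: 2.6
tool_pos: [0.58, -0.0302, 0.0979]
tool_rot: [-1.57, 0.001, -0.405]
contact_force: [-0.1, -0.4, -0.3]
opening: 0.092
```

Emit:
send_rows --motion '[[[0, 0, 0, 0], [0, 0, 0, 0], [0, 0, 0, 0], [0, 0, 0, 0], [0, 0, 0, 0], [0, 0, 0, 0]]]' --gripper 0.3 --grip_force 5

```text
time: 3.2
tool_pos: [0.5801, -0.0302, 0.098]
tool_rot: [-1.57, 0.001, -0.405]
contact_force: [1.0, -0.5, -0.3]
opening: 0.0484
```

```bash
python3 - <<'E'
from h import *
c=cams(); s=st([.58,-.031,.098])
im=c["side"]["frame"][:,:,::-1][125:225,210:310]
cv2.imwrite("pics/s2c.png",cv2.convertScaleAbs(cv2.resize(im,None,fx=6,fy=6,interpolation=cv2.INTER_CUBIC)[:600],alpha=1.5))
E
```

```text
t 3.3 pos [ 0.58   -0.0302  0.0979] rot [-1.57e+00  1.00e-03 -4.05e-01] q [-1.840e-01  6.010e-01  1.559e+00  1.000e-03  9.830e-01 -1.351e+00] F [ 0. -1.  0.] M [ 0.1  -0.2   0.01] open 0.0408
tool shift [ 0.0003 -0.0001 -0.0007]
```

View pics/s2c.png

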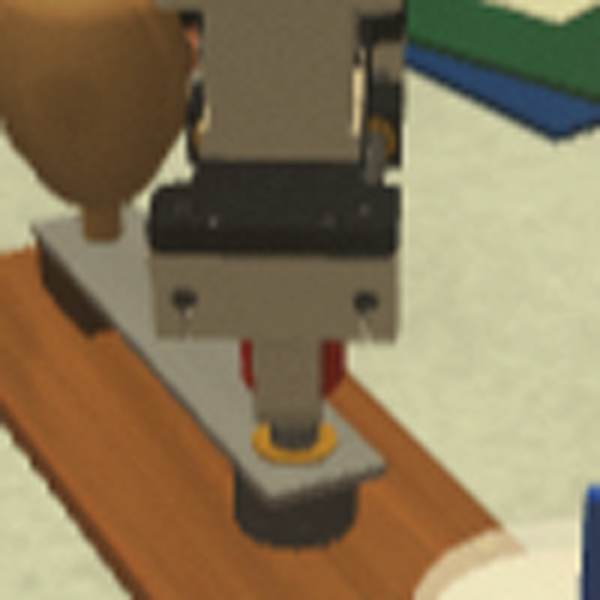

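The fingers straddle the knob: the finger spans cols 252–322 of the crop and the red knob 243–345. I'll close gently and check the side force.

Emit:
send_rows --motion '[[[0, 0, 0, 0], [0, 0, 0, 0], [0, 0, 0, 0], [0, 0, 0, 0], [0, 0, 0, 0], [0, 0, 0, 0]]]' --gripper 0 --grip_force 8

```text
time: 3.9
tool_pos: [0.5799, -0.0304, 0.0979]
tool_rot: [-1.571, 0.001, -0.405]
contact_force: [-0.9, -2.7, 0.9]
opening: 0.0339
```

```bash
python3 -c "
from h import *
s=st(); R=Ro.from_euler('xyz',s['tool_rot']).as_matrix(); print('F tool',R.T@s['contact_force'])"
```

```text
t 3.9 pos [ 0.5799 -0.0304  0.0979] rot [-1.571e+00  1.000e-03 -4.050e-01] q [-0.185  0.601  1.559  0.     0.983 -1.351] F [-0.9 -2.7  0.9] M [-0.44  0.06  0.02] open 0.0339
F tool [ 0.20270658 -0.89521495 -2.8364521 ]
```

Emit:
send_rows --motion '[[[0, 0, -0.001, 0], [0, 0, -0.001, 0], [0, 0, -0.001, 0]]]' --grip_force 20

```text
time: 4.2
tool_pos: [0.5797, -0.0308, 0.098]
tool_rot: [-1.57, 0.001, -0.405]
contact_force: [0.1, 2.0, -0.0]
opening: 0.0332
```

```bash
python3 -c "
from h import *
s=st(); R=Ro.from_euler('xyz',s['tool_rot']).as_matrix(); print('F tool',R.T@s['contact_force'])"
```

```text
t 4.2 pos [ 0.5797 -0.0308  0.098 ] rot [-1.57e+00  1.00e-03 -4.05e-01] q [-1.860e-01  6.000e-01  1.560e+00  1.000e-03  9.830e-01 -1.352e+00] F [ 0.1  2.  -0. ] M [ 0.58 -0.35  0.  ] open 0.0332
F tool [-0.65284518  0.03671801  1.87600686]
```

Emit:
send_rows --motion '[[[0, 0, 0, -8], [0, 0, 0, -16], [0, 0, 0, -24], [0, 0, 0, -32], [0, 0, 0, -40], [0, 0, 0, -48], [0, 0, 0, -56], [0, 0, 0, -60]]]'

```text
time: 5.0
tool_pos: [0.5796, -0.0307, 0.0977]
tool_rot: [-1.569, 0.0, 0.647]
contact_force: [1.0, -0.1, -1.0]
opening: 0.0335
```

```bash
python3 -c "
from h import *
s=st([.5798,-.0308,.098],.729); R=Ro.from_euler('xyz',s['tool_rot']).as_matrix(); print('F tool',R.T@s['contact_force'])"
```

```text
t 5.0 pos [ 0.5796 -0.0307  0.0977] rot [-1.569  0.     0.647] q [-1.860e-01  6.010e-01  1.560e+00  1.000e-03  9.830e-01 -2.404e+00] F [ 1.  -0.1 -1. ] M [ 0.18 -0.09 -0.08] open 0.0335
tool shift [ 0.0001 -0.0003 -0.0002]
twist -4.7
F tool [ 0.71620673  0.97884674 -0.63966636]
```

Emit:
send_rows --motion '[[[0, 0, 0, -5], [0, 0, 0, -5], [0, 0, 0, -5]]]'

```text
time: 5.3
tool_pos: [0.5795, -0.0308, 0.0976]
tool_rot: [-1.569, 0.0, 0.732]
contact_force: [0.8, -0.5, -1.5]
opening: 0.0338
```

Emit:
send_rows --motion '[[[0, 0, 0, 0], [0, 0, 0, 0], [0, 0, 0, 0], [0, 0, 0, 0], [0, 0, 0, 0], [0, 0, 0, 0]]]' --gripper 0.6

```text
time: 5.9
tool_pos: [0.5796, -0.0308, 0.0976]
tool_rot: [-1.569, 0.0, 0.732]
contact_force: [0.1, 0.7, -0.3]
opening: 0.0549
```

Emit:
send_rows --motion '[[[0, -0.02, 0, 0], [0, -0.05, 0, 0], [0, -0.08, 0, 0], [0, -0.1, 0, 0], [0, -0.1, 0, 0]]]'

```text
time: 6.4
tool_pos: [0.5812, -0.0311, 0.2008]
tool_rot: [-1.574, -0.004, 0.732]
contact_force: [0.7, 0.5, -0.9]
opening: 0.0549
```

```bash
python3 - <<'E'
from h import *
c=cams(); s=st([.5798,-.0308,.093])
f=c["side"]["frame"][:,:,::-1]; cv2.imwrite("pics/side3.png",f)
g=cv2.imread("pics/side0.png")
k=lambda im:cv2.convertScaleAbs(cv2.resize(im[155:220,235:285],None,fx=8,fy=8,interpolation=cv2.INTER_CUBIC),alpha=1.5)
cv2.imwrite("pics/s3c.png",np.hstack([k(g)[:, :395],k(f)[:, :395]]))
E
```

```text
t 6.5 pos [ 0.5795 -0.0308  0.1973] rot [-1.569 -0.     0.732] q [-1.860e-01  4.890e-01  1.448e+00  1.000e-03  1.206e+00 -2.489e+00] F [ 0.2  0.1 -0.7] M [ 0.18 -0.11 -0.03] open 0.0551
tool shift [ 0.0002  0.1043 -0.0003]
```

View pics/s3c.png

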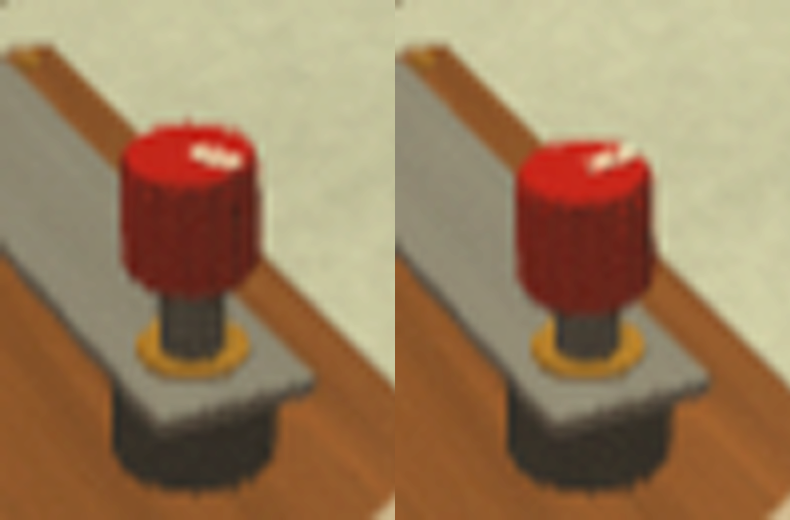

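The knob has dropped: its top moved down about 17 crop px, or 2.1 px, which matches 5 mm. The stripe now runs from (590,165) to (632,150). I'll compute its angle.

```bash
python3 - <<'E'
from h import *
c=cams()["side"]
f=lambda x,y:(235+(x+.5)/8-.5,155+(y+.5)/8-.5)
def ang(a,b,z):
    p,q=atz(c,*f(*a),z),atz(c,*f(*b),z); d=q-p; return np.arctan2(d[1],d[0]),np.linalg.norm(d)
print("before",ang((195,151),(242,160),.109),"now",ang((195,165),(237,149),.104))
print("drop top",atz(c,*f(190,155),.109)-atz(c,*f(190,172),.109))
for z in(.109,.104): print(z,proj(c,np.array([.58,-.0308,z])))
E
```

```text
before (np.float64(-0.755191376955857), np.float64(0.012829873666398785)) now (np.float64(0.30179152406668963), np.float64(0.013594481525928672))
drop top [0.00308168 0.00833309 0.        ]
0.109 (np.float64(258.2033568923378), np.float64(172.82963065571383))
0.104 (np.float64(258.2427833505143), np.float64(174.9988891799466))
```

Emit:
send_rows --motion '[[[0, 0.03, 0, 0], [0, 0.06, 0, 0], [0, 0.085, 0, 0], [0, 0.1, 0, 0], [0, 0.104, 0, 0], [0, 0.104, 0, 0]]]'

```text
time: 7.2
tool_pos: [0.5779, -0.0305, 0.091]
tool_rot: [-1.565, 0.003, 0.732]
contact_force: [1.3, 0.2, -0.1]
opening: 0.0552
```

Emit:
send_rows --motion '[[[0, 0, 0, 0], [0, 0, 0, 0], [0, 0, 0, 0], [0, 0, 0, 0], [0, 0, 0, 0], [0, 0, 0, 0], [0, 0, 0, 0]]]' --gripper 0 --grip_force 20

```text
time: 7.9
tool_pos: [0.5787, -0.0309, 0.0916]
tool_rot: [-1.567, 0.002, 0.732]
contact_force: [2.8, -3.5, 2.5]
opening: 0.0337
```

```bash
python3 -c "
from h import *
s=st([.5798,-.0308,.093],.732-np.radians(61)); R=Ro.from_euler('xyz',s['tool_rot']).as_matrix(); print('F tool',R.T@s['contact_force'])"
```

```text
t 7.9 pos [ 0.5787 -0.0309  0.0916] rot [-1.567  0.002  0.732] q [-1.860e-01  6.090e-01  1.565e+00  1.000e-03  9.720e-01 -2.489e+00] F [ 2.8 -3.5  2.5] M [-0.5  -0.65  0.07] open 0.0337
tool shift [ 0.0009 -0.0015 -0.0006]
twist 61.0
F tool [-0.27280192 -2.52728594 -4.41319146]
```

Emit:
send_rows --motion '[[[0.001, 0, -0.0005, 8], [0.001, 0.0002, -0.0005, 16], [0.001, 0.0003, -0.0005, 24], [0.001, 0.0005, -0.0005, 32], [0.001, 0.0006, -0.0005, 40], [0.001, 0.0007, -0.0005, 48], [0.001, 0.0008, -0.0005, 56], [0.001, 0.0009, -0.0005, 61]]]'

```text
time: 8.7
tool_pos: [0.5792, -0.0301, 0.0906]
tool_rot: [-1.57, 0.006, -0.338]
contact_force: [-0.0, -0.3, 3.0]
opening: 0.0335
```

```bash
python3 -c "
from h import *
s=st([.5797,-.0308,.091],.732-np.radians(122)); R=Ro.from_euler('xyz',s['tool_rot']).as_matrix(); print('F tool',R.T@s['contact_force'])"
```

```text
t 8.7 pos [ 0.5792 -0.0301  0.0906] rot [-1.57   0.006 -0.338] q [-0.185  0.611  1.563  0.002  0.973 -1.419] F [-0.  -0.3  3. ] M [ 0.28 -0.31  0.05] open 0.0335
tool shift [ 0.0007 -0.0004 -0.0005]
twist 60.7
F tool [ 0.03741604 -3.02559577 -0.26116319]
```

Emit:
send_rows --motion '[[[0.0005, 0, -0.0004, 8], [0.0005, 0.0001, -0.0004, 16], [0.0005, 0.0002, -0.0004, 24], [0.0005, 0.0003, -0.0004, 32], [0.0005, 0.0004, -0.0004, 40], [0.0005, 0.0005, -0.0004, 48], [0.0005, 0.0006, -0.0004, 56], [0.0005, 0.0007, -0.0004, 61]]]'

```text
time: 9.5
tool_pos: [0.58, -0.03, 0.0901]
tool_rot: [-1.574, 0.004, -1.408]
contact_force: [2.7, 0.7, 2.0]
opening: 0.0337
```

Emit:
send_rows --motion '[[[0, 0, 0, 8], [0, 0.0002, 0, 16], [0, 0.0003, 0, 24], [0, 0.0005, 0, 32], [0, 0.0006, 0, 40], [0, 0.0007, 0, 48], [0, 0.0008, 0, 56], [0, 0.0008, 0, 61]]]'

```text
time: 10.3
tool_pos: [0.5805, -0.0304, 0.0895]
tool_rot: [-1.574, -0.001, -2.477]
contact_force: [2.0, -3.5, -0.4]
opening: 0.0337
```

```bash
python3 -c "
from h import *
s=st([.5797,-.0308,.0895],.732-np.radians(182.5)); R=Ro.from_euler('xyz',s['tool_rot']).as_matrix(); print('F tool',R.T@s['contact_force'])"
```

```text
t 10.3 pos [ 0.5805 -0.0304  0.0895] rot [-1.574e+00 -1.000e-03 -2.477e+00] q [-0.185  0.613  1.563  0.002  0.969  0.72 ] F [ 2.  -3.5 -0.4] M [-0.96 -0.83  0.02] open 0.0337
tool shift [ 0.0009  0.     -0.0002]
twist -1.4
F tool [0.60554649 0.36526378 4.01267484]
```

Emit:
send_rows --motion '[[[0, 0, 0, 0], [0, 0, 0, 0], [0, 0, 0, 0], [0, 0, 0, 0], [0, 0, 0, 0], [0, 0, 0, 0]]]' --gripper 0.6

```text
time: 10.9
tool_pos: [0.5804, -0.0303, 0.0895]
tool_rot: [-1.575, -0.001, -2.477]
contact_force: [-0.4, -0.3, 0.8]
opening: 0.0552
```

Emit:
send_rows --motion '[[[0, -0.02, 0, 0], [0, -0.05, 0, 0], [0, -0.08, 0, 0], [0, -0.1, 0, 0], [0, -0.1, 0, -8], [0, -0.1, 0, -16], [0, -0.1, 0, -24], [0, -0.1, 0, -32]]]'

```text
time: 11.7
tool_pos: [0.5806, -0.0305, 0.1895]
tool_rot: [-1.575, 0.001, -1.912]
contact_force: [-0.6, -0.4, -0.1]
opening: 0.0551
```

```bash
python3 - <<'E'
from h import *
c=cams(); s=st([.5797,-.0308,.19],-2.477+np.pi)
f=c["side"]["frame"][:,:,::-1]; cv2.imwrite("pics/side4.png",f)
g=cv2.imread("pics/side3.png")
k=lambda im:cv2.convertScaleAbs(cv2.resize(im[155:220,235:285],None,fx=8,fy=8,interpolation=cv2.INTER_CUBIC),alpha=1.5)
cv2.imwrite("pics/s4c.png",np.hstack([k(g)[:, :395],k(f)[:, :395]]))
E
```

```text
t 11.8 pos [ 0.5806 -0.0305  0.1894] rot [-1.575e+00  1.000e-03 -1.917e+00] q [-0.185  0.5    1.453  0.002  1.192  0.16 ] F [ 0.8 -0.2 -0.6] M [ 0.02 -0.08 -0.03] open 0.055
tool shift [ 0.0006 -0.0006 -0.0008]
twist -147.9
```

View pics/s4c.png

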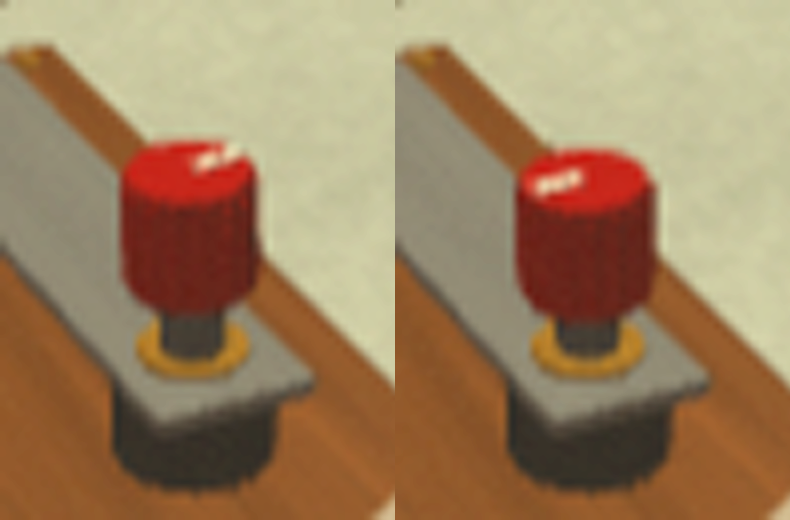

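The stripe is now at (537–580, 178–188): half a turn further on, and about 2.5 mm lower. I'll turn the hand back and re-grip.

Emit:
send_rows --motion '[[[0, 0, 0, -8], [0, 0, 0, -16], [0, 0, 0, -24], [0, 0, 0, -32], [0, 0, 0, -40], [0, 0, 0, -48], [0, 0, 0, -56], [0, 0, 0, -64]]]'

```text
time: 12.6
tool_pos: [0.5806, -0.0305, 0.1894]
tool_rot: [-1.571, 0.004, -0.798]
contact_force: [-0.6, -0.5, -0.2]
opening: 0.0545
```

Emit:
send_rows --motion '[[[0, 0, 0, -8], [0, 0, 0, -16], [0, 0, 0, -24], [0, 0, 0, -32], [0, 0, 0, -40], [0, 0, 0, -48], [0, 0, 0, -56], [0, 0, 0, -64]]]'

```text
time: 13.4
tool_pos: [0.5805, -0.0305, 0.1894]
tool_rot: [-1.567, 0.002, 0.321]
contact_force: [-0.3, -0.8, -0.7]
opening: 0.0553
```

Emit:
send_rows --motion '[[[0, 0, 0, -8], [0, 0, 0, -16], [0, 0, 0, -20], [0, 0, 0, -20]]]'

```text
time: 13.8
tool_pos: [0.5805, -0.0305, 0.1894]
tool_rot: [-1.566, 0.001, 0.667]
contact_force: [-0.6, 0.4, 0.3]
opening: 0.0551
```

```bash
python3 -c "
from h import *
st([.5797,-.0308,.0893],-2.477+np.pi)"
```

```text
t 13.8 pos [ 0.5805 -0.0305  0.1894] rot [-1.566e+00  1.000e-03  6.670e-01] q [-1.850e-01  5.000e-01  1.454e+00  2.000e-03  1.192e+00 -2.424e+00] F [-0.6  0.4  0.3] M [ 0.17 -0.09 -0.  ] open 0.0551
tool shift [-0.0007  0.1001 -0.0002]
twist 0.1
```

Emit:
send_rows --motion '[[[-0.0007, 0.03, 0, 0], [-0.0007, 0.06, 0, 0], [-0.0007, 0.085, 0, 0], [-0.0007, 0.095, 0, 0], [-0.0007, 0.1, 0, 0], [-0.0007, 0.1, 0, 0], [-0.0007, 0.1, 0, 0], [-0.0007, 0.1, 0, 0]]]'

```text
time: 14.6
tool_pos: [0.5803, -0.0307, 0.0906]
tool_rot: [-1.568, -0.0, 0.666]
contact_force: [0.5, -0.6, 0.1]
opening: 0.0557
```

Emit:
send_rows --motion '[[[0, 0, 0, 0], [0, 0, 0, 0], [0, 0, 0, 0], [0, 0, 0, 0], [0, 0, 0, 0], [0, 0, 0, 0], [0, 0, 0, 0]]]' --gripper 0 --grip_force 20

```text
time: 15.3
tool_pos: [0.5803, -0.0306, 0.0907]
tool_rot: [-1.568, -0.001, 0.666]
contact_force: [-0.3, 1.9, 2.7]
opening: 0.0334
```

```bash
python3 -c "
from h import *
s=st([.5797,-.0308,.0893],-2.477+np.pi); R=Ro.from_euler('xyz',s['tool_rot']).as_matrix(); print('F tool',R.T@s['contact_force'])"
```

```text
t 15.3 pos [ 0.5803 -0.0306  0.0907] rot [-1.568e+00 -1.000e-03  6.660e-01] q [-0.186  0.611  1.564  0.003  0.969 -2.424] F [-0.3  1.9  2.7] M [ 0.34 -0.01  0.01] open 0.0334
tool shift [-0.0006  0.0014  0.0002]
twist 0.1
F tool [ 0.87396474 -2.71527644  1.67951402]
```

Emit:
send_rows --motion '[[[0, 0, 0, 8], [0, 0.0002, 0, 16], [0, 0.0003, 0, 24], [0, 0.0005, 0, 32], [0, 0.0006, 0, 40], [0, 0.0007, 0, 48], [0, 0.0008, 0, 56], [0, 0.0009, 0, 62]]]'

```text
time: 16.1
tool_pos: [0.5803, -0.0311, 0.0897]
tool_rot: [-1.57, 0.002, -0.421]
contact_force: [-0.6, -0.9, 0.0]
opening: 0.0336
```

Emit:
send_rows --motion '[[[0, 0, 0, 8], [0, 0.0002, 0, 16], [0, 0.0003, 0, 24], [0, 0.0005, 0, 32], [0, 0.0006, 0, 40], [0, 0.0007, 0, 48], [0, 0.0008, 0, 56], [0, 0.0009, 0, 62]]]'

```text
time: 16.9
tool_pos: [0.5799, -0.0314, 0.0886]
tool_rot: [-1.573, 0.001, -1.508]
contact_force: [-2.3, -2.0, 4.4]
opening: 0.0334
```

```bash
python3 -c "
from h import *
s=st([.5797,-.0308,.0882],-2.475); R=Ro.from_euler('xyz',s['tool_rot']).as_matrix(); print('F tool',R.T@s['contact_force'])"
```

```text
t 16.9 pos [ 0.5799 -0.0314  0.0886] rot [-1.573e+00  1.000e-03 -1.508e+00] q [-1.860e-01  6.140e-01  1.565e+00  1.000e-03  9.650e-01 -2.500e-01] F [-2.3 -2.   4.4] M [-0.21  0.2   0.05] open 0.0334
tool shift [-0.0006  0.0004 -0.0002]
twist 55.4
F tool [ 1.87205696 -4.38720955 -2.4796307 ]
```

Emit:
send_rows --motion '[[[-0.0004, 0, -0.0002, 8], [-0.0004, 0.0001, -0.0002, 16], [-0.0004, 0.0002, -0.0002, 24], [-0.0004, 0.0003, -0.0002, 32], [-0.0004, 0.0004, -0.0002, 40], [-0.0004, 0.0005, -0.0002, 48], [-0.0004, 0.0005, -0.0002, 55.5], [-0.0004, 0.0005, -0.0002, 55.5]]]' --grip_force 25

```text
time: 17.7
tool_pos: [0.5795, -0.0313, 0.0881]
tool_rot: [-1.573, -0.002, -2.478]
contact_force: [-1.7, -0.7, 3.0]
opening: 0.0334
```

Emit:
send_rows --motion '[[[0, 0, 0, 0], [0, 0, 0, 0], [0, 0, 0, 0], [0, 0, 0, 0]]]'

```text
time: 18.1
tool_pos: [0.5794, -0.0313, 0.0881]
tool_rot: [-1.573, -0.002, -2.477]
contact_force: [-1.7, -0.4, 2.8]
opening: 0.0334
```

```bash
python3 - <<'E'
from h import *
s=st([.5797,-.0308,.0882],-2.475); R=Ro.from_euler('xyz',s['tool_rot']).as_matrix(); print('F tool',R.T@s['contact_force'],np.abs(s["qvel"]).max())
c=cams(); f=c["side"]["frame"][:,:,::-1]
cv2.imwrite("pics/s5c.png",cv2.convertScaleAbs(cv2.resize(f[125:225,210:310],None,fx=6,fy=6,interpolation=cv2.INTER_CUBIC),alpha=1.5))
E
```

```text
t 18.1 pos [ 0.5794 -0.0313  0.0881] rot [-1.573e+00 -2.000e-03 -2.477e+00] q [-0.186  0.614  1.567  0.     0.964  0.72 ] F [-1.7 -0.4  2.8] M [-0.09  0.22  0.02] open 0.0334
tool shift [-0.0005 -0.0001 -0.0002]
twist -0.1
F tool [ 1.58404249 -2.83934211 -0.69332648] 0.005965767747059248
```

View pics/s5c.png

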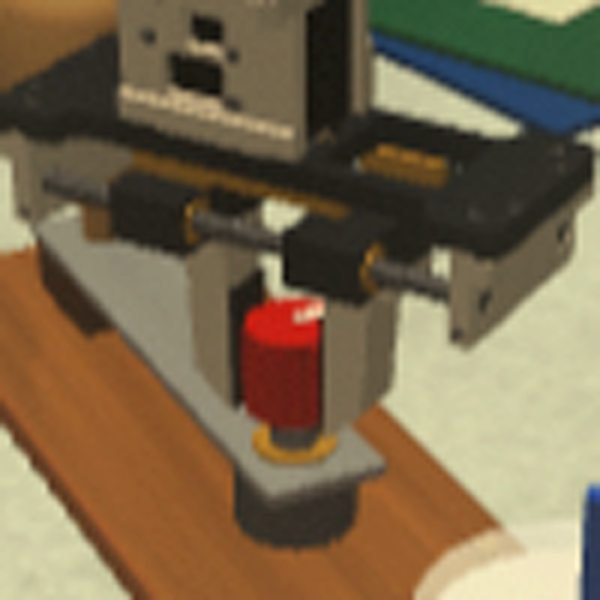

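The knob is held with its bottom edge at about row 196.7, against 194.1 after the drop, which is roughly 5 mm lower. The stripe, at crop (295–322, 305–318), points close to its drop direction again. Forces are small and the arm is still, so I'm handing in.

```bash
python3 -c "
from cell import hand_in
print(hand_in())"
```

```text
the job is handed in; nothing more can be done
None
```

I turned the knob back 65°, and once released it dropped about 5 mm into its thread. I then turned it forward about 364° in two grips, following it down, and handed in at 18.1 s with the knob still gripped at 25 N.

**Last checks**
- **Grip and stillness:** the fingers were closed on the knob at 33.4 mm, against its 34 mm diameter. Joint speeds were close to zero and the side force was about 3 N.
- **Depth:** in the side view the knob sits about 5 mm lower than right after the drop, as one turn should give.
- **Angle:** the stripe points close to its direction at the drop. The forward turn is taken from the gripper's yaw; the final stripe was only judged by eye.
- **Other items:** the tumbler, felting tool and bead jar were not approached. I did not take a final picture to confirm this.

**Disagreements**
- **Camera positions:** the two cameras disagreed by about 6 mm on where the knob's top was. I used the top view and corrected the centring by contact force.
- **Drop angle:** the bolt's angle at the drop read about -0.1 rad from the top view and about -0.2 rad from the side view, both inside the drop range. That puts the final angle at about 6.15 to 6.25 rad.

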